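Park the oil tin and shut its gate with the tee key

TASK

Put the tall tin of finishing oil away: slide it upright along the bench, without lifting or tipping it, until it stands wholly inside the plywood bay. Then fit the loose tee key on the gate's flat-sided shaft, turning it until it drops fully home, and swing the gate bar shut across the bay with the key, not by pushing the bar. Leave the key fully home on the shaft and the other things on the bench where they are.

Things in the scene. Friction and masses are not known exactly. Their poses are not given: they have to be found in the camera images.
- tin_center (a point): Tall round bare-metal tin, 74 mm diameter, 185 mm high: straight wall to 145 mm, then a cone up to a neck 32 mm in diameter. About 0.6 kg (0.4 to 0.8), stands loose on the bench and topples if pushed high; pushed below about 40 mm it slides. The point is half-way up on its axis, 92.5 mm above its foot; z is up its axis.
- bay_mouth (a point): Plywood bay fixed to the bench, open to the robot's right (-y, within 0.15 rad): side and back walls 60 mm high, no floor (the tin slides on the bench), no roof. 120 mm wide, 100 mm deep inside, walls 14 mm thick. The point: bench level, middle of the mouth; x points into the bay, y across it towards the robot, z up. The tin is wholly in with its axis 37 to 63 mm beyond the mouth.
- gate_seat (a point): Foot of the gate's upright shaft, on its axis, on top of the 44 mm round hub (50 mm above the bench). It lies 20 mm outside the bay mouth and 125 mm to its right, on the side away from the robot. The shaft rises 30 mm from here, 24 x 14 mm in section, its top 12 mm tapering to 16 x 6 mm. It turns with the gate: x is the 24 mm direction, the gate bar points along -x; z up.
- gate (a joint): Gate: wooden bar 18 mm thick, its end 190 mm from the shaft axis, from 18 to 38 mm above the bench. Rad: 0 = open, bar pointing straight out of the bay beside the tin's way in (point bay_mouth's -x); grows clockwise seen from above; 1.57 = across the mouth; stop at 1.60. Stiff: turns with about 0.12 N m and stays where it is left.
- key_grip (a point): Tee key, 0.3 kg, 144 mm high, standing upright on its socket: a dark steel socket block 50 x 40 mm, 44 mm high, a round 20 mm stem, and on top a wooden crossbar 90 mm long, 22 mm wide, 26 mm high (118 to 144 mm above its foot). The point is the middle of the crossbar, 131 mm above the foot; x runs along the crossbar, z up. Grasp the crossbar across its 22 mm width.
- key_foot (a point): Centre of the tee key's underside. The socket opens here: a hole 28 mm (along the crossbar, x) by 18 mm, 32 mm deep: it goes on the shaft either way round with the crossbar in line with the gate bar, and then has about 0.15 rad of play each way. Fully home, this point lies at the shaft's foot.
- glue: Bystander: white plastic glue bottle with a pointed nozzle, 68 mm diameter, 145 mm high; origin at its foot.
- jar: Bystander: low steel tin, 72 mm diameter, 55 mm high; origin at its foot.
- sander: Bystander: sanding block, 120 x 65 x 44 mm; origin at the centre of its underside.
- offcut: Bystander: board offcut, 150 x 45 x 22 mm; origin at the centre of its underside.
- square_block: Bystander: wooden block, 90 x 60 x 40 mm; origin at the centre of its underside.
- hammer: Bystander: hammer lying on the bench, handle along its x; origin on its underside.
- cup: Bystander: open steel cup, 84 mm diameter, 100 mm high; origin at its foot.

How it is judged:
By the outcome, as a careful person would: the job done as asked, in the order asked, and still so for the second after the job is handed in, with the robot touching nothing.
It also fails if it takes over 72 s, if anything falls off the work surface, if the arm or the gripper's body presses on something with over 40 N, if the wrist force passes 120 N, or if a joint passes its speed limit or range.

ROBOT

A 6-joint arm with a two-finger parallel gripper is mounted at the origin on the work surface. World frame = base frame: x ahead of the robot, y to its left, z up, the work surface at z = 0. Lengths are in m, angles in degrees, forces in N, time in s.
With the tool pointing down it reaches from about 0.25 to 0.725 m from the base axis. Payload 9.7 kg.
Tool frame: the origin (TCP) lies on the centre line of the jaws, within the pads' length; the fingertips stand 22 mm ahead of it and the grasp point (between the pads) lies 3 mm ahead of it; z points along the fingers, y is the direction in which the jaws open and shut (so a half turn about z gives the same grasp; the last joint's range is limited). The gripper opens to 85 mm and grips with 20 to 120 N. Pads are 22 mm wide; open, the fingers measure 114 mm over their backs; the gripper's body (76 mm by 85 mm) begins 54 mm behind the grasp point. The pads swing forward as they close: fully open they stand 13 mm farther back than shut.
Start: joints at [-74.083, 4.979, 10.078, 95.1, 0, 90], TCP at [0.151, -0.529, 0.253] pointing down, gripper open.
Joint ranges: [-179.16, 179.16], [-48.56, 103.87], [-65.8, 70.77], [-126.05, 130.52], [-82.76, 87.17], [-180, 180]. Speed limits (degrees/s): [127.2, 127.2, 147.25, 180, 180, 180].

INTERFACE

Orientations are given as [roll, pitch, yaw] about the fixed x, y, z axes, in that order (R = Rz(yaw) Ry(pitch) Rx(roll)).
In Python, from workcell import get_obs, camera, camera_params, job_done gives the robot as it stands.
- The arm moves only by the tool servo_tool, never from a script. Its argument "steps" is a list of rows, each an object of numbers: "x", "y", "z": the shift along the world's x, y, z in mm; "yaw": the turn about the world's z in degrees. A call has 1 to 12 rows; each row is the pose to reach, as a shift and turn from the pose measured when the call began; what a row does not reach only later rows make up. A row lasts 1/8 s, in which the tool goes at most 62.5 mm and 10.7 degrees, less where a joint would pass 70% of its speed; a pose out of reach is approached as far as the arm can. A call with a gripper value outside its range is refused whole. "grip" is the finger opening in mm, from 0 to 85.4, set as the call begins (left out, the last holds). The fingers move at their own pace and stop on an object; "grip_force" is the grip in N (left out, the last holds). Time passes only in rows, so rows that repeat a pose let the fingers close. It gives the time, the measured TCP pose, the force and the opening at its end, in the units of the state.
- get_obs(): the state, without advancing time (a new reading comes with each control period).
- camera(name): name is "side" or "top"; returns (picture, depth): 400x640x3 uint8, red, green, blue; 400x640 float32, m along the optical axis (not along the pixel's ray), 0 where there is no reading.
- camera_params(name): a dict with "intrinsics" (3x3 intrinsics, pixels), "D" ([k1, k2, p1, p2, k3] as OpenCV has them; the pictures are not rectified), "rvec" (rotation vector, rad) and "tvec" (3), from world to camera coordinates, as OpenCV has them. Camera axes: x right, y down, z forward; pixel columns grow to the right and rows downward; lengths in m; the calibration is good to about 2 mm. A picture is of the moment at which its call begins. camera_params takes no time and is no camera call.
- job_done(): hands the job in, once; it reports no verdict.
The state is a dict: "time": time; "q": joint angles; "qd": joint speeds; "joint_efforts": joint torques, N m; "ee_pos": TCP position; "tcp_rot": TCP orientation; "wrist_force": force on the tool from outside, world axes, zero at the start; "torque": the same for the moment, N m; "opening": finger opening in m.
Only numpy, scipy, OpenCV 4.12 (cv2) and the standard library are available. Lean on these libraries where they do the work, as an engineer would, in place of code of your own. Each camera call takes 0.05 s, during which the arm holds its last target.

## Working session

There is one attempt and no reset: what is moved stays moved. The work goes in short steps, Python scripts to look and compute and a tool call to move; the robot and the scene stay as the last step left them, time stands still between calls to the robot, and variables do not carry over. Pictures are saved under pics/ and viewed, and the job is handed in when it is done.

Besides the shell and the picture viewer there is one more tool, called after "Call:" as name([rows], argument=value, ...), one row to a line, values as JSON. servo_tool: Moves the arm, as the interface text tells. Its arguments: {"type":"object","properties":{"steps":{"type":"array"},"grip":{"type":"number"},"grip_force":{"type":"number"}},"required":["steps"]}

```bash
mkdir -p pics; cat > h.py <<'E'
import numpy as np,cv2
from workcell import *
def snap(n,tag):
    im,d=camera(n); cv2.imwrite(f'pics/{tag}.png',im[:,:,::-1]); np.savez(f'pics/{tag}.npz',im=im,d=d); return im,d
def P(n):
    p=camera_params(n);R=cv2.Rodrigues(np.array(p['rvec'],float))[0];return np.array(p['intrinsics'],float),np.array(p['D'],float),R,np.array(p['tvec'],float).ravel()
def ray(n,uv,z):
    K,D,R,t=P(n);uv=np.array(uv,float).reshape(-1,1,2)
    u=cv2.undistortPoints(uv,K,D).reshape(-1,2);d=np.c_[u,np.ones(len(u))]@R;c=-R.T@t
    return c+d*((z-c[2])/d[:,2])[:,None]
def cloud(n,d):
    K,D,R,t=P(n);v,u=np.mgrid[:400,:640]
    uu=cv2.undistortPoints(np.c_[u.ravel(),v.ravel()].astype(float).reshape(-1,1,2),K,D).reshape(-1,2)
    X=np.c_[uu,np.ones(len(uu))]*d.reshape(-1,1);return ((X-t)@R).reshape(400,640,3)
def proj(n,X):
    p=camera_params(n);K,D,R,t=P(n);return cv2.projectPoints(np.array(X,float).reshape(-1,1,3),np.array(p['rvec'],float),t,K,D)[0].reshape(-1,2)
E
python3 - <<'E'
from h import *
for n in('side','top'):
    snap(n,n+'0'); K,D,R,t=P(n); print(n,-R.T@t,R[2],K[0,0])
o=get_obs();print(o)
E
```

```text
side [0.41131617 0.78404129 1.00509262] [ 0.08417632 -0.6326426  -0.76985563] 388.88994578038114
top [0.2736835  0.00982506 1.21939965] [ 2.34023713e-01 -7.47589909e-04 -9.72230602e-01] 397.39691051955333
{'time': 0.1, 'q': array([-7.40848387e+01,  5.00692324e+00,  1.00402541e+01,  9.50996545e+01,
       -3.14360961e-04,  9.00007452e+01]), 'qd': array([-0.04682172, -0.06939982,  0.17376246, -0.00102619, -0.02548137,
        0.03615446]), 'joint_efforts': array([ 9.94758375e-05, -5.21561050e+01,  4.65652657e+01,  1.60025619e-02,
        3.99925818e-05,  1.16888174e-05]), 'ee_pos': array([ 0.15076827, -0.52875031,  0.25267508]), 'tcp_rot': array([-1.79933676e+02,  3.15223335e-04,  1.59144165e+01]), 'wrist_force': array([-0.43030357, -0.67444803,  0.17254126]), 'torque': array([-0.00195507,  0.05934393, -0.04830469]), 'opening': 0.08535474047284199}
```

View pics/side0.png

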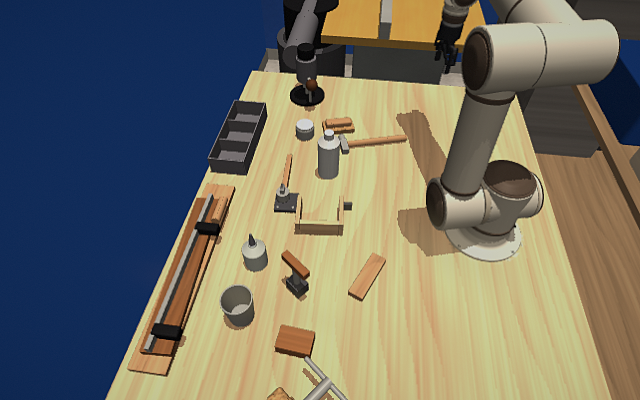

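View pics/top0.png

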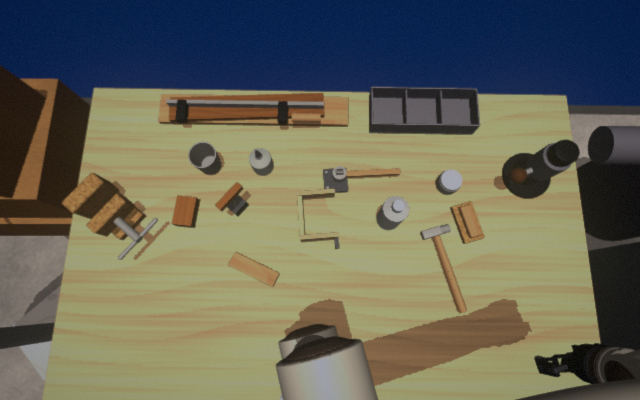

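```bash
python3 - <<'E'
from h import *
def crop(tag,x0,x1,y0,y1,s,o):
    im=np.load(f'pics/{tag}.npz')['im'][y0:y1,x0:x1,::-1]
    im=cv2.resize(im,None,fx=s,fy=s,interpolation=cv2.INTER_CUBIC)
    for u in range((x0+9)//10*10,x1,10): cv2.putText(im,str(u),((u-x0)*s,10),0,.33,(0,0,255)); cv2.line(im,((u-x0)*s,12),((u-x0)*s,18),(0,0,255))
    for v in range((y0+9)//10*10,y1,10): cv2.putText(im,str(v),(0,(v-y0)*s+4),0,.33,(0,0,255)); 
    cv2.imwrite(f'pics/{o}.png',im)
crop('top0',200,420,140,260,3,'t0c'); crop('side0',220,380,120,310,3,'s0c')
for n in('top','side'):
    c=cloud(n,np.load(f'pics/{n}0.npz')['d']); np.save(f'pics/{n}c.npy',c)
c=np.load('pics/topc.npy')
for uv in [(398,207),(340,174),(370,173),(228,197),(236,206),(330,220),(301,215),(320,191),(320,237)]: print(uv,c[uv[1],uv[0]].round(4))
E
```

```text
(398, 207) [ 0.5101 -0.1852  0.1849]
(340, 174) [ 0.6395 -0.0347  0.0595]
(370, 173) [ 0.6508 -0.1288  0.0384]
(228, 197) [0.5413 0.2807 0.143 ]
(236, 206) [0.5366 0.2777 0.0513]
(330, 220) [ 0.5074 -0.0065  0.001 ]
(301, 215) [0.5103 0.0808 0.0583]
(320, 191) [0.5862 0.0255 0.0544]
(320, 237) [0.4451 0.0231 0.0588]
```

View pics/t0c.png

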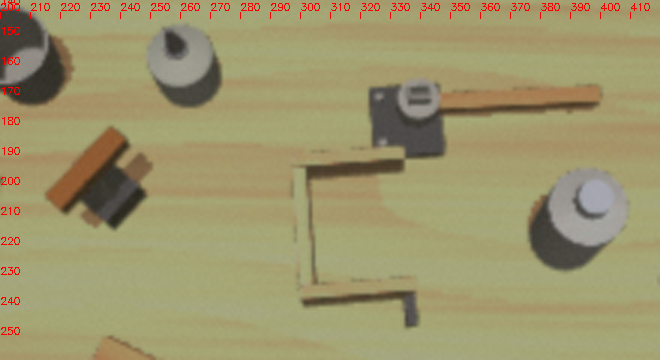

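View pics/s0c.png

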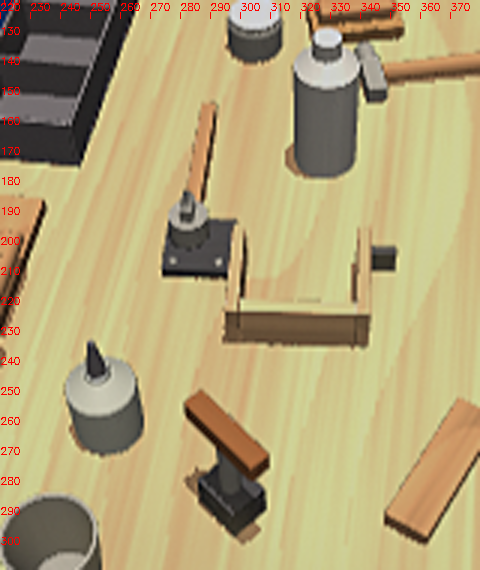

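```bash
cat > m.py <<'E'
from h import *
def reg(c,x,y,z):
    m=(c[...,0]>x[0])&(c[...,0]<x[1])&(c[...,1]>y[0])&(c[...,1]<y[1])&(c[...,2]>z[0])&(c[...,2]<z[1]); return c[m]
def rect(p): 
    r=cv2.minAreaRect((p[:,:2]*1000).astype(np.float32)); return [np.round(v,1) for v in r],len(p),p[:,2].mean().round(4)
def circ(p):
    A=np.c_[2*p[:,:2],np.ones(len(p))];b=(p[:,:2]**2).sum(1);s=np.linalg.lstsq(A,b,rcond=None)[0];return s[:2].round(4),np.sqrt(s[2]+s[:2]@s[:2]).round(4),len(p)
E
python3 - <<'E'
from m import *
for n in('top','side'):
    c=np.load(f'pics/{n}c.npy'); print(n)
    print('key bar',rect(reg(c,(.45,.65),(.2,.36),(.137,.15))))
    print('socket',rect(reg(c,(.45,.65),(.2,.36),(.035,.055))))
    print('neck',rect(reg(c,(.4,.6),(-.3,-.1),(.175,.195))))
    print('tin wall',circ(reg(c,(.4,.6),(-.3,-.1),(.01,.14))))
    print('gatebar',rect(reg(c,(.55,.72),(-.3,-.06),(.034,.042))))
    print('hub',rect(reg(c,(.6,.68),(-.08,0.02),(.045,.053))))
    print('shaft',rect(reg(c,(.6,.68),(-.08,0.02),(.055,.085))),'top',rect(reg(c,(.6,.68),(-.08,0.02),(.074,.085))))
    print('bay',rect(reg(c,(.4,.62),(-.06,.12),(.053,.064))))
    print('back',rect(reg(c,(.46,.56),(.05,.12),(.055,.064))))
    print('wl',rect(reg(c,(.57,.61),(-.06,.065),(.055,.064))))
    print('wr',rect(reg(c,(.4,.46),(-.06,.065),(.055,.064))))
E
```

```text
top
key bar ([array([545.7, 280.5]), array([23.7, 88.9]), np.float64(49.7)], 262, np.float64(0.1438))
socket ([array([582.9, 281.2]), array([157. , 133.5]), np.float64(90.0)], 171, np.float64(0.0443))
neck ([array([ 514.3, -186.7]), array([30. , 30.9]), np.float64(46.3)], 120, np.float64(0.1842))
tin wall (array([ 0.5477, -0.2406]), np.float64(0.0944), 291)
gatebar ([array([ 654.4, -139.7]), array([ 19.1, 160. ]), np.float64(3.8)], 280, np.float64(0.0378))
hub ([array([647. , -33.5]), array([42.8, 40.2]), np.float64(0.6)], 94, np.float64(0.0495))
shaft ([array([645.5, -32.8]), array([12.2, 21.8]), np.float64(3.6)], 42, np.float64(0.0723)) top ([array([645.7, -32.5]), array([ 7.4, 20.2]), np.float64(8.8)], 20, np.float64(0.0783))
bay ([array([516.,  33.]), array([149.6, 114.1]), np.float64(5.5)], 546, np.float64(0.0595))
back ([array([510.6,  82.3]), array([98.2, 14.9]), np.float64(5.5)], 155, np.float64(0.0599))
wl ([array([584.2,  23.9]), array([15.6, 82.4]), np.float64(5.1)], 119, np.float64(0.0596))
wr ([array([450.1,  17.3]), array([14.7, 95. ]), np.float64(4.8)], 148, np.float64
[... 421 characters left out ...]
5]), np.float64(4.0)], 133, np.float64(0.0366))
hub ([array([646.1, -27.8]), array([39.4, 42.6]), np.float64(11.7)], 77, np.float64(0.0481))
shaft ([array([645.4, -29.5]), array([12.9, 25.4]), np.float64(7.7)], 41, np.float64(0.0692)) top ([array([645.5, -27.6]), array([16.2,  5.6]), np.float64(86.2)], 10, np.float64(0.0779))
bay ([array([514.4,  35.6]), array([147.5, 117.3]), np.float64(5.5)], 466, np.float64(0.0576))
back ([array([510.2,  84.5]), array([100. ,  17.6]), np.float64(4.3)], 138, np.float64(0.058))
wl ([array([582.1,  24.1]), array([13.6, 80.7]), np.float64(6.0)], 83, np.float64(0.0581))
wr ([array([448.5,  17.3]), array([12.7, 93.6]), np.float64(5.5)], 104, np.float64(0.0581))
```

Depth clouds from the two views agree to about 2 mm. The bay mouth is at about (520, -22), yawed about 5°, and the shaft is at (646, -31). The tin is at (514, -185) and the key is at (545, 282), with its crossbar across the 50° direction.

I'll grip the tin high on its straight wall, with the jaws along the travel direction, and slide it.

Call:
servo_tool([
  {"x":20,"y":19,"z":0,"yaw":-1},
  {"x":55,"y":52,"z":0,"yaw":-3},
  {"x":90,"y":85,"z":0,"yaw":-5},
  {"x":127,"y":120,"z":0,"yaw":-7},
  {"x":163,"y":154,"z":0,"yaw":-9},
  {"x":200,"y":189,"z":0,"yaw":-11},
  {"x":236,"y":223,"z":0,"yaw":-13},
  {"x":272,"y":257,"z":0,"yaw":-15},
  {"x":309,"y":292,"z":0,"yaw":-16},
  {"x":345,"y":326,"z":0,"yaw":-16},
  {"x":363,"y":343,"z":0,"yaw":-16},
  {"x":363,"y":343,"z":0,"yaw":-16},
], grip=85)

```text
time: 1.6
ee_pos: [0.5145, -0.1845, 0.2518]
tcp_rot: [-179.9, 0.1, 0.1]
wrist_force: [-0.7, -0.4, -0.6]
opening: 0.085
```

```bash
cat > crop.py <<'E'
from h import *
def crop(tag,x0,x1,y0,y1,s,o):
    im=np.load(f'pics/{tag}.npz')['im'][y0:y1,x0:x1,::-1]
    im=cv2.resize(im,None,fx=s,fy=s,interpolation=cv2.INTER_CUBIC)
    for u in range((x0+9)//10*10,x1,10): cv2.putText(im,str(u),((u-x0)*s,10),0,.33,(0,0,255))
    for v in range((y0+9)//10*10,y1,10): cv2.putText(im,str(v),(0,(v-y0)*s+4),0,.33,(0,0,255))
    cv2.imwrite(f'pics/{o}.png',im)
E
python3 - <<'E'
from crop import *
from m import *
im,d=snap('side','s1'); crop('s1',260,420,40,200,4,'s1c')
c=cloud('side',d)
p=reg(c,(.4,.6),(-.3,-.1),(.2,.27)); print(p[:,2].min())
for lo in range(170,260,10):
  q=reg(c,(.4,.6),(-.3,-.1),(lo/1e3,lo/1e3+.01)); 
  if len(q): print(lo,len(q),q.min(0).round(3),q.max(0).round(3))
E
```

```text
0.23983030821826143
170 32 [ 0.499 -0.201  0.171] [ 0.528 -0.167  0.18 ]
180 45 [ 0.499 -0.197  0.18 ] [ 0.529 -0.17   0.189]
230 1 [ 0.508 -0.138  0.24 ] [ 0.508 -0.138  0.24 ]
240 8 [ 0.505 -0.139  0.241] [ 0.523 -0.13   0.25 ]
250 23 [ 0.503 -0.23   0.25 ] [ 0.523 -0.125  0.26 ]
```

View pics/s1c.png

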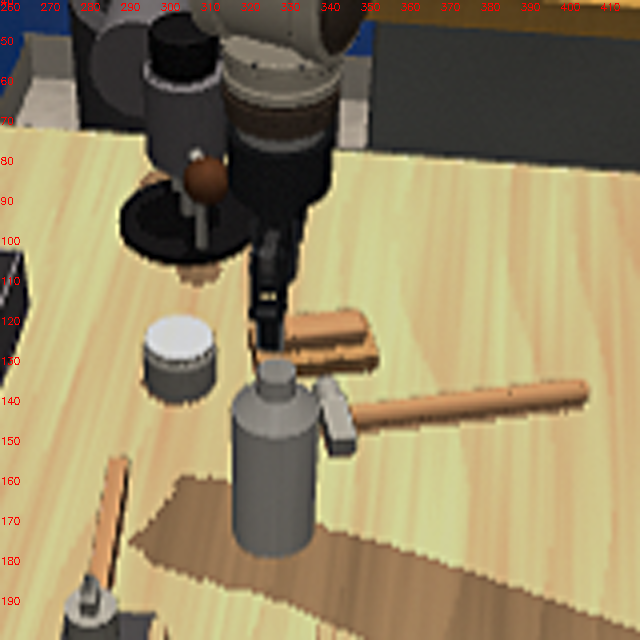

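Call:
servo_tool([
  {"x":0,"y":-1,"z":-10},
  {"x":0,"y":-1,"z":-25},
  {"x":0,"y":-1,"z":-40},
  {"x":0,"y":-1,"z":-55},
  {"x":0,"y":-1,"z":-70},
  {"x":0,"y":-1,"z":-82},
  {"x":0,"y":-1,"z":-93},
  {"x":0,"y":-1,"z":-103},
  {"x":0,"y":-1,"z":-110},
  {"x":0,"y":-1,"z":-114},
  {"x":0,"y":-1,"z":-115},
  {"x":0,"y":-1,"z":-115},
])

```text
schema error: expected keys x, y, z, yaw
```

Call:
servo_tool([
  {"x":0},
  {"x":0},
  {"x":0},
  {"x":0},
  {"x":0},
  {"x":0},
  {"x":0},
  {"x":0},
], grip=70, grip_force=40)

```text
schema error: expected keys x, y, z, yaw
```

Call:
servo_tool([
  {"x":0,"y":-1,"z":-10,"yaw":0},
  {"x":0,"y":-1,"z":-25,"yaw":0},
  {"x":0,"y":-1,"z":-40,"yaw":0},
  {"x":0,"y":-1,"z":-55,"yaw":0},
  {"x":0,"y":-1,"z":-70,"yaw":0},
  {"x":0,"y":-1,"z":-82,"yaw":0},
  {"x":0,"y":-1,"z":-93,"yaw":0},
  {"x":0,"y":-1,"z":-103,"yaw":0},
  {"x":0,"y":-1,"z":-110,"yaw":0},
  {"x":0,"y":-1,"z":-114,"yaw":0},
  {"x":0,"y":-1,"z":-115,"yaw":0},
  {"x":0,"y":-1,"z":-115,"yaw":0},
])

```text
time: 3.15
ee_pos: [0.5139, -0.1864, 0.1373]
tcp_rot: [-179.9, 0.0, 0.0]
wrist_force: [0.4, -0.5, -0.2]
opening: 0.0852
```

Call:
servo_tool([
  {"x":0,"y":0,"z":0,"yaw":0},
  {"x":0,"y":0,"z":0,"yaw":0},
  {"x":0,"y":0,"z":0,"yaw":0},
  {"x":0,"y":0,"z":0,"yaw":0},
  {"x":0,"y":0,"z":0,"yaw":0},
  {"x":0,"y":0,"z":0,"yaw":0},
  {"x":0,"y":0,"z":0,"yaw":0},
  {"x":0,"y":0,"z":0,"yaw":0},
], grip=70, grip_force=40)

```text
time: 4.15
ee_pos: [0.5142, -0.1862, 0.1381]
tcp_rot: [-179.9, -0.0, 0.0]
wrist_force: [-1.3, 2.6, 5.0]
opening: 0.0726
```

Call:
servo_tool([
  {"x":0,"y":3,"z":0,"yaw":0},
  {"x":0,"y":8,"z":0,"yaw":0},
  {"x":0,"y":16,"z":0,"yaw":0},
  {"x":0,"y":25,"z":0,"yaw":0},
  {"x":0,"y":35,"z":0,"yaw":0},
  {"x":0,"y":45,"z":0,"yaw":0},
  {"x":0,"y":55,"z":0,"yaw":0},
  {"x":0,"y":65,"z":0,"yaw":0},
  {"x":1,"y":75,"z":0,"yaw":0},
  {"x":1,"y":84,"z":0,"yaw":0},
  {"x":1,"y":90,"z":0,"yaw":0},
  {"x":1,"y":92,"z":0,"yaw":0},
])

```text
time: 5.65
ee_pos: [0.5152, -0.0939, 0.1381]
tcp_rot: [-179.9, -0.0, 0.0]
wrist_force: [0.5, -3.9, 2.0]
opening: 0.0728
```

```bash
python3 - <<'E'
from crop import *
from m import *
im,d=snap('side','s2'); crop('s2',260,420,60,260,3,'s2c')
E
```

```text
(no output)
```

View pics/s2c.png

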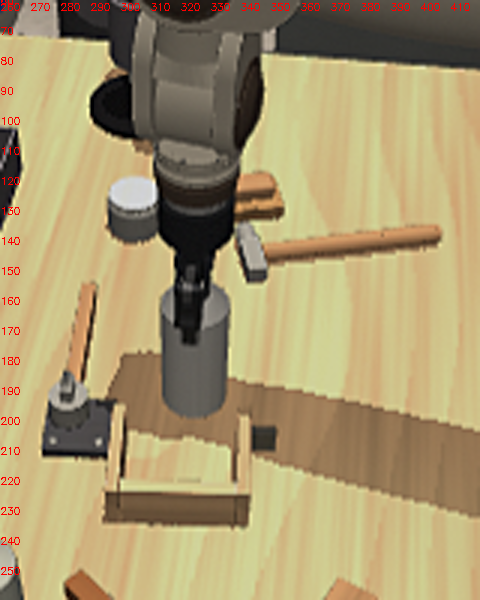

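The tin is upright in the gripper at pixel (321, 170), sliding with about 4 N of drag and lined up with the mouth, so I'll continue.

Call:
servo_tool([
  {"x":0,"y":4,"z":0,"yaw":0},
  {"x":0,"y":12,"z":0,"yaw":0},
  {"x":0,"y":23,"z":0,"yaw":0},
  {"x":0,"y":35,"z":0,"yaw":0},
  {"x":0,"y":47,"z":0,"yaw":0},
  {"x":0,"y":59,"z":0,"yaw":0},
  {"x":0,"y":71,"z":0,"yaw":0},
  {"x":0,"y":83,"z":0,"yaw":0},
  {"x":0,"y":95,"z":0,"yaw":0},
  {"x":0,"y":106,"z":0,"yaw":0},
  {"x":0,"y":115,"z":0,"yaw":0},
  {"x":0,"y":121,"z":0,"yaw":0},
])

```text
time: 7.2
ee_pos: [0.5156, 0.0131, 0.1383]
tcp_rot: [-179.3, -0.0, 1.2]
wrist_force: [-1.4, -4.8, 2.8]
opening: 0.0726
```

Call:
servo_tool([
  {"x":0,"y":0,"z":0,"yaw":0},
  {"x":0,"y":0,"z":0,"yaw":0},
])

```text
time: 7.45
ee_pos: [0.5156, 0.0131, 0.1383]
tcp_rot: [-179.3, -0.0, 1.1]
wrist_force: [-0.3, -2.1, 3.3]
opening: 0.0727
```

Call:
servo_tool([
  {"x":0,"y":0,"z":0,"yaw":0},
  {"x":0,"y":0,"z":0,"yaw":0},
  {"x":0,"y":0,"z":0,"yaw":0},
  {"x":0,"y":0,"z":0,"yaw":0},
  {"x":0,"y":0,"z":0,"yaw":0},
  {"x":0,"y":0,"z":0,"yaw":0},
], grip=85)

```text
time: 8.2
ee_pos: [0.5156, 0.0132, 0.1383]
tcp_rot: [-179.3, -0.0, 1.1]
wrist_force: [0.4, 0.0, -0.4]
opening: 0.0849
```

```bash
python3 - <<'E'
from crop import *
from m import *
o=get_obs();print(o['q'])
im,d=snap('side','s3'); crop('s3',220,420,60,260,3,'s3c')
im,d=snap('top','t3'); crop('t3',220,420,140,260,3,'t3c')
E
```

```text
[  1.10569143  -0.45978545  -8.23981102  82.19318869   0.6977052
 179.95882105]
```

View pics/s3c.png

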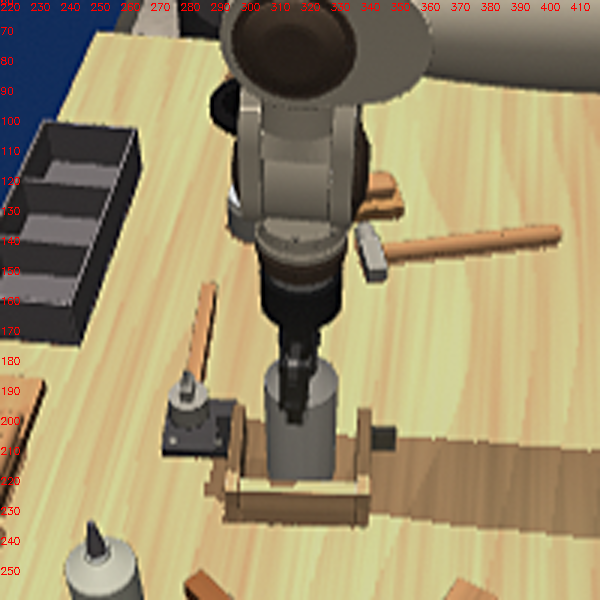

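View pics/t3c.png

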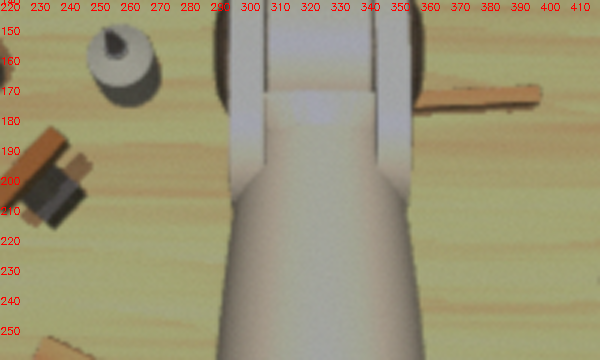

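Joint 6 reached its 180° limit 14 mm short. The tin is upright between the walls at pixel (300, 190-235). I'll turn the open gripper about it, re-grip and finish the slide.

Call:
servo_tool([
  {"x":0,"y":0,"z":0,"yaw":4},
  {"x":0,"y":0,"z":0,"yaw":8},
  {"x":0,"y":0,"z":0,"yaw":11},
  {"x":0,"y":0,"z":0,"yaw":11},
])

```text
time: 8.8
ee_pos: [0.5156, 0.0131, 0.1384]
tcp_rot: [-179.3, -0.0, 12.1]
wrist_force: [-0.7, 0.3, -0.6]
opening: 0.0848
```

Call:
servo_tool([
  {"x":0,"y":0,"z":0,"yaw":0},
  {"x":0,"y":0,"z":0,"yaw":0},
  {"x":0,"y":0,"z":0,"yaw":0},
  {"x":0,"y":0,"z":0,"yaw":0},
  {"x":0,"y":0,"z":0,"yaw":0},
  {"x":0,"y":0,"z":0,"yaw":0},
], grip=70)

```text
time: 9.55
ee_pos: [0.5157, 0.0134, 0.1388]
tcp_rot: [-179.3, -0.1, 12.1]
wrist_force: [-0.7, 2.1, 5.9]
opening: 0.0718
```

Call:
servo_tool([
  {"x":0,"y":2,"z":0,"yaw":0},
  {"x":0,"y":5,"z":0,"yaw":0},
  {"x":0,"y":9,"z":0,"yaw":0},
  {"x":0,"y":12,"z":0,"yaw":0},
  {"x":0,"y":14,"z":0,"yaw":0},
  {"x":0,"y":14,"z":0,"yaw":0},
])

```text
time: 10.3
ee_pos: [0.5157, 0.0276, 0.1388]
tcp_rot: [-179.3, -0.1, 12.1]
wrist_force: [-0.5, -2.7, 0.9]
opening: 0.0723
```

Call:
servo_tool([
  {"x":0,"y":0,"z":0,"yaw":0},
  {"x":0,"y":0,"z":0,"yaw":0},
  {"x":0,"y":0,"z":0,"yaw":0},
  {"x":0,"y":0,"z":0,"yaw":0},
  {"x":0,"y":0,"z":0,"yaw":0},
], grip=85)

```text
time: 10.92
ee_pos: [0.5157, 0.0276, 0.1388]
tcp_rot: [-179.3, -0.1, 12.1]
wrist_force: [0.7, -0.3, 0.5]
opening: 0.0848
```

Call:
servo_tool([
  {"x":0,"y":0,"z":5,"yaw":0},
  {"x":0,"y":0,"z":15,"yaw":0},
  {"x":0,"y":0,"z":30,"yaw":0},
  {"x":0,"y":0,"z":48,"yaw":0},
  {"x":0,"y":0,"z":70,"yaw":10},
  {"x":0,"y":0,"z":90,"yaw":20},
  {"x":0,"y":0,"z":105,"yaw":30},
  {"x":0,"y":0,"z":115,"yaw":40},
  {"x":0,"y":15,"z":120,"yaw":50},
  {"x":4,"y":40,"z":120,"yaw":60},
  {"x":8,"y":70,"z":120,"yaw":70},
  {"x":12,"y":100,"z":120,"yaw":80},
])

```text
time: 12.42
ee_pos: [0.5279, 0.1285, 0.2601]
tcp_rot: [-179.3, -0.1, 92.5]
wrist_force: [0.5, 0.0, 0.5]
opening: 0.0852
```

Call:
servo_tool([
  {"x":3,"y":25,"z":0,"yaw":10},
  {"x":6,"y":50,"z":0,"yaw":20},
  {"x":9,"y":75,"z":0,"yaw":30},
  {"x":12,"y":100,"z":0,"yaw":40},
  {"x":15,"y":125,"z":0,"yaw":50},
  {"x":16,"y":140,"z":0,"yaw":60},
  {"x":17,"y":150,"z":0,"yaw":70},
  {"x":17,"y":154,"z":0,"yaw":80},
  {"x":17,"y":154,"z":0,"yaw":90},
  {"x":17,"y":154,"z":0,"yaw":100},
  {"x":17,"y":154,"z":0,"yaw":110},
  {"x":17,"y":154,"z":0,"yaw":118},
])

```text
time: 13.92
ee_pos: [0.545, 0.2825, 0.2613]
tcp_rot: [-179.3, -0.0, -149.3]
wrist_force: [0.3, 0.7, 0.5]
opening: 0.0852
```

```bash
python3 - <<'E'
from crop import *
from m import *
o=get_obs();print(o['q'],o['ee_pos'],o['tcp_rot'])
im,d=snap('side','s4'); crop('s4',200,400,120,320,3,'s4c')
c=cloud('side',d)
print('neck',rect(reg(c,(.4,.6),(-.05,.1),(.175,.195))), 'bay',rect(reg(c,(.4,.62),(-.06,.12),(.053,.064))))
print('key bar',rect(reg(c,(.45,.65),(.2,.36),(.137,.15))))
E
```

```text
[27.69426563 14.29823728 21.57602828 97.27085449 -0.67454791 -3.04605311] [0.54496489 0.28254654 0.26133574] [-1.79326036e+02 -2.89170055e-02 -1.49259892e+02]
neck ([array([515.5,  33.5]), array([28.8, 30. ]), np.float64(7.4)], 88, np.float64(0.1821)) bay ([array([503.2,  34.7]), array([125.4, 118.8]), np.float64(5.7)], 371, np.float64(0.0578))
key bar ([array([543.9, 283.5]), array([22.4, 89.5]), np.float64(49.8)], 271, np.float64(0.142))
```

View pics/s4c.png

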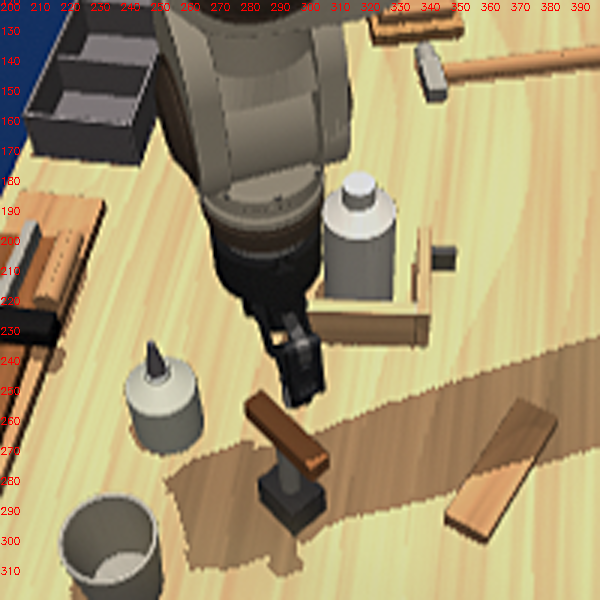

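The tin's neck reads (515, 33) from the side, so the tin stands about 52 mm inside the mouth and upright. The key hasn't moved. Next I'll turn to the crossbar and go down.

Call:
servo_tool([
  {"x":0,"y":0,"z":-2,"yaw":10},
  {"x":0,"y":0,"z":-6,"yaw":20},
  {"x":0,"y":0,"z":-12,"yaw":30},
  {"x":0,"y":0,"z":-18,"yaw":40},
  {"x":0,"y":0,"z":-24,"yaw":50},
  {"x":0,"y":0,"z":-30,"yaw":60},
  {"x":0,"y":0,"z":-36,"yaw":70},
  {"x":0,"y":0,"z":-42,"yaw":80},
  {"x":0,"y":0,"z":-46,"yaw":90},
  {"x":0,"y":0,"z":-50,"yaw":100},
  {"x":0,"y":0,"z":-52,"yaw":109},
  {"x":0,"y":0,"z":-52,"yaw":109},
], grip=65)

```text
time: 15.48
ee_pos: [0.545, 0.2826, 0.21]
tcp_rot: [-179.3, -0.0, -40.1]
wrist_force: [-0.4, 0.1, 0.6]
opening: 0.0653
```

Call:
servo_tool([
  {"x":0,"y":0,"z":-8,"yaw":0},
  {"x":0,"y":0,"z":-18,"yaw":0},
  {"x":0,"y":0,"z":-29,"yaw":0},
  {"x":0,"y":0,"z":-40,"yaw":0},
  {"x":0,"y":0,"z":-51,"yaw":0},
  {"x":0,"y":0,"z":-61,"yaw":0},
  {"x":0,"y":0,"z":-69,"yaw":0},
  {"x":0,"y":0,"z":-74,"yaw":0},
  {"x":0,"y":0,"z":-75,"yaw":0},
  {"x":0,"y":0,"z":-75,"yaw":0},
])

```text
time: 16.73
ee_pos: [0.5451, 0.2826, 0.1352]
tcp_rot: [-179.3, -0.0, -40.1]
wrist_force: [0.1, -0.2, 0.2]
opening: 0.0652
```

Call:
servo_tool([
  {"x":0,"y":0,"z":0,"yaw":0},
  {"x":0,"y":0,"z":0,"yaw":0},
  {"x":0,"y":0,"z":0,"yaw":0},
  {"x":0,"y":0,"z":0,"yaw":0},
  {"x":0,"y":0,"z":0,"yaw":0},
  {"x":0,"y":0,"z":0,"yaw":0},
  {"x":0,"y":0,"z":0,"yaw":0},
  {"x":0,"y":0,"z":0,"yaw":0},
  {"x":0,"y":0,"z":0,"yaw":0},
], grip=15, grip_force=70)

```text
time: 17.85
ee_pos: [0.5452, 0.2826, 0.1355]
tcp_rot: [-179.3, -0.1, -40.1]
wrist_force: [-0.7, -1.1, 5.0]
opening: 0.0213
```

Call:
servo_tool([
  {"x":0,"y":0,"z":5,"yaw":0},
  {"x":0,"y":0,"z":18,"yaw":0},
  {"x":0,"y":0,"z":36,"yaw":0},
  {"x":0,"y":0,"z":56,"yaw":0},
  {"x":0,"y":0,"z":76,"yaw":0},
  {"x":0,"y":0,"z":96,"yaw":0},
  {"x":0,"y":0,"z":116,"yaw":0},
  {"x":0,"y":0,"z":136,"yaw":0},
  {"x":0,"y":0,"z":154,"yaw":0},
  {"x":0,"y":0,"z":165,"yaw":0},
  {"x":0,"y":0,"z":170,"yaw":0},
  {"x":0,"y":0,"z":170,"yaw":0},
])

```text
time: 19.35
ee_pos: [0.5453, 0.2827, 0.3055]
tcp_rot: [-179.3, -0.1, -40.1]
wrist_force: [-0.6, 0.5, -3.0]
opening: 0.021
```

Call:
servo_tool([
  {"x":3,"y":-8,"z":0,"yaw":-2},
  {"x":9,"y":-28,"z":0,"yaw":-6},
  {"x":19,"y":-58,"z":0,"yaw":-10},
  {"x":29,"y":-90,"z":0,"yaw":-15},
  {"x":40,"y":-124,"z":0,"yaw":-20},
  {"x":51,"y":-158,"z":0,"yaw":-25},
  {"x":62,"y":-192,"z":0,"yaw":-30},
  {"x":73,"y":-226,"z":0,"yaw":-35},
  {"x":83,"y":-258,"z":0,"yaw":-40},
  {"x":93,"y":-288,"z":0,"yaw":-44},
  {"x":99,"y":-307,"z":0,"yaw":-46},
  {"x":101,"y":-313,"z":0,"yaw":-46},
])

```text
time: 20.85
ee_pos: [0.6463, -0.0319, 0.3052]
tcp_rot: [-179.3, -0.1, -86.2]
wrist_force: [0.6, -0.7, -2.6]
opening: 0.0208
```

Call:
servo_tool([
  {"x":0,"y":0,"z":-10,"yaw":0},
  {"x":0,"y":0,"z":-25,"yaw":0},
  {"x":0,"y":0,"z":-40,"yaw":0},
  {"x":0,"y":0,"z":-53,"yaw":0},
  {"x":0,"y":0,"z":-61,"yaw":0},
  {"x":0,"y":0,"z":-65,"yaw":0},
  {"x":0,"y":0,"z":-65,"yaw":0},
])

```text
time: 21.72
ee_pos: [0.6463, -0.0318, 0.2402]
tcp_rot: [-179.3, -0.1, -86.2]
wrist_force: [-0.7, 1.0, -3.1]
opening: 0.021
```

```bash
python3 - <<'E'
from crop import *
from m import *
o=get_obs();print(o['q'],o['ee_pos'],o['tcp_rot'],o['wrist_force'])
im,d=snap('side','s5'); crop('s5',200,400,80,280,3,'s5c')
im,d=snap('top','t5'); crop('t5',220,420,140,260,3,'t5c')
c=cloud('side',d); np.save('pics/s5d.npy',c)
E
```

```text
[-2.82949586e+00  1.79509660e+01  2.36928685e+01  9.50419261e+01
  2.87816883e-02 -9.66392362e+01] [ 0.64625487 -0.03180836  0.24020371] [-1.79301390e+02 -5.23409059e-02 -8.61904030e+01] [-0.66328626  1.00972893 -3.13853125]
```

View pics/s5c.png

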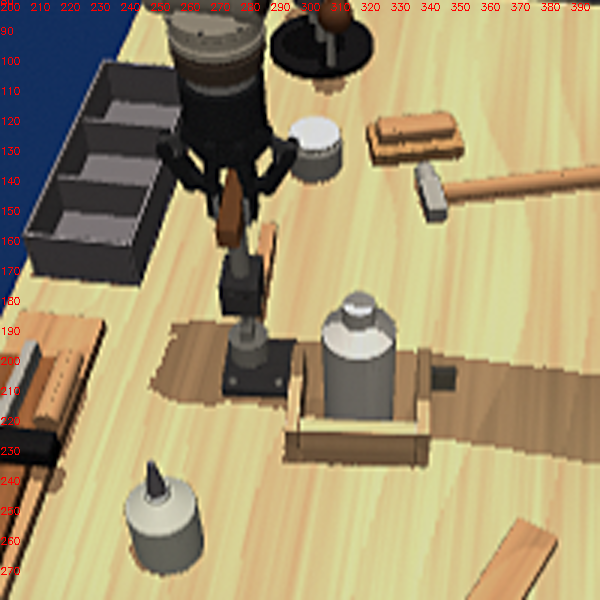

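View pics/t5c.png

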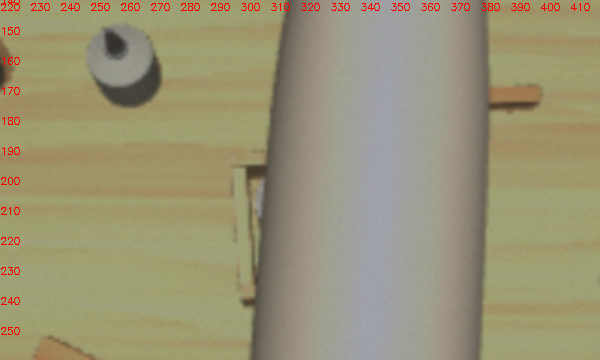

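```bash
python3 - <<'E'
from m import *
c=np.load('pics/s5d.npy')
im=np.load('pics/s5.npz')['im'].astype(int)
k=(abs(c[...,0]-.646)<.07)&(abs(c[...,1]+.03)<.07)
# socket & stem & crossbar height slices
for lo in range(55,260,6):
    m=k&(c[...,2]>lo/1e3)&(c[...,2]<lo/1e3+.006); q=c[m]
    if len(q)>2: print(lo,len(q),(q.min(0)*1e3).round(1)[:2],(q.max(0)*1e3).round(1)[:2],(q.mean(0)*1e3).round(1)[:2],im[m].mean(0).round())
E
```

```text
55 171 [577.4 -47.2] [ 7.158e+02 -1.000e-01] [651.6 -26.7] [151. 131.  98.]
61 166 [576.2 -65.2] [715.7 -13.7] [643. -40.] [176. 155. 112.]
67 160 [576.  -76.6] [715.1 -33.3] [650.  -50.5] [144. 131.  96.]
73 176 [576.3 -85.9] [715.4 -43.2] [644.8 -63. ] [152. 137. 100.]
79 154 [576.6 -97.6] [715.4 -51.8] [640.6 -75.4] [149. 133.  99.]
85 138 [576.1 -99.5] [715.2  37.5] [636.4 -82.7] [139. 123.  93.]
91 75 [576.4 -99.9] [707.1  39.9] [638.3 -64.5] [132. 115.  87.]
97 24 [576.3 -99.8] [712.8  26.7] [635.5 -28.9] [157. 138. 101.]
103 18 [578.  -97.2] [714.3  12.5] [665.5 -43.5] [218. 194. 137.]
109 10 [683.4 -89.6] [703.5 -48.3] [691.1 -62.2] [217. 190. 134.]
115 13 [683.2 -75.6] [715.1 -43.7] [697.8 -53.8] [216. 193. 137.]
121 12 [682.  -74.7] [713.2 -39.6] [694.9 -53.9] [216. 194. 138.]
127 13 [682.  -88.5] [714.5 -36.3] [690.6 -59.4] [199. 173. 122.]
133 10 [682.2 -66.3] [710.5 -34.3] [694.4 -47.5] [216. 193. 136.]
139 15 [682.2 -67.7] [711.4 -29.4] [694.8 -42.5] [216. 193. 137.]
145 14 [681.7 -80.8] [714.2 -28.1] [700.  -40.8] [216. 191. 135.]
151 27 [680.7 -75.2] [713.8 -27.8] [694.7 -42. ] [218. 195. 139.]
157 35 [681.2 -59.6] [714.3 -28.6] [695.2 -43.6] [216. 195. 138.]
163 29 [681.8 -72.1] [713.7 -34.3] [695.5 -49.2] [217. 197. 140.]
169 42 [686.1 -82.1] [713.5 -37.4] [696.7 -55.4] [217. 199. 141.]
175 41 [689.3 -90.3] [715.8 -38.8] [702.2 -64.6] [216. 194. 138.]
181 22 [700.2 -80.4] [715.9 -39.5] [707.2 -58.4] [216. 196. 139.]
187 10 [701.5 -59.6] [711.  -37.3] [706.5 -47.5] [216. 199. 141.]
193 5 [705.2 -42.9] [715.8 -31.8] [710.5 -36.7] [216. 198. 140.]
199 5 [704.8 -43.1] [715.  -33.7] [708.5 -36. ] [216. 199. 141.]
205 7 [705.9 -38.9] [713.5 -30.2] [709.5 -33.7] [217. 197. 139.]
217 6 [708.  -31.9] [714.1 -27.8] [710.3 -29.5] [220. 203. 143.]
223 4 [710.  -31.3] [713.9 -27.8] [712.1 -29.8] [158. 151. 114.]
```

I paired the top view's depth with the side camera by mistake, so I'll redo it.

```bash
python3 - <<'E'
from m import *
f=np.load('pics/s5.npz');c=cloud('side',f['d']);im=f['im'].astype(int)
k=(abs(c[...,0]-.646)<.07)&(abs(c[...,1]+.03)<.07)
for lo in range(52,264,6):
    m=k&(c[...,2]>lo/1e3)&(c[...,2]<lo/1e3+.006); q=c[m]
    if len(q)>2: print(lo,len(q),(q.min(0)*1e3).round(1)[:2],(q.max(0)*1e3).round(1)[:2],(q.mean(0)*1e3).round(1)[:2],im[m].mean(0).round())
E
```

```text
52 40 [577.  -35.2] [661.3  39.2] [595.7   5.9] [138. 114.  84.]
58 37 [576.8 -36.7] [650.7  35.4] [598.4   1.3] [136. 112.  83.]
64 7 [640.8 -40.6] [652.9 -20.8] [645.2 -27.9] [92. 88. 80.]
70 11 [639.1 -32.6] [650.4 -16.7] [645.2 -23.8] [85. 82. 76.]
76 3 [643.4 -29.2] [645.8 -22.1] [644.5 -25.4] [66. 64. 60.]
100 8 [625.3 -57.3] [659.6  -5.6] [640. -19.] [106.  89.  64.]
106 20 [626.1 -56.1] [662.4  -3.7] [641.3 -11.5] [52. 47. 40.]
112 20 [624.4 -33. ] [661.2  -3.2] [643.2  -8.1] [28. 27. 28.]
118 18 [624.5 -39. ] [660.2  -1.5] [637.8 -10.6] [31. 29. 30.]
124 22 [625.  -47.7] [663.7  -3.8] [638.1 -13.8] [35. 33. 31.]
130 23 [625.4 -47.4] [663.1  -1.9] [642.7  -9.1] [35. 33. 32.]
136 20 [625.4 -48.4] [662.5  -2.6] [642.  -10.2] [32. 30. 30.]
142 89 [624.9 -57.3] [666.4  -3.6] [644.4 -24.8] [44. 42. 42.]
148 40 [625.  -51.8] [665.7  -3.4] [642.  -23.7] [51. 49. 48.]
154 8 [637.8 -28.2] [652.8 -20.5] [645.1 -23.8] [73. 71. 65.]
160 11 [637.3 -30.1] [655.9 -21. ] [644.8 -24.6] [71. 69. 63.]
166 6 [636.9 -28.1] [651.7 -20.5] [643.2 -23.8] [73. 70. 65.]
172 10 [636.6 -29.2] [654.4 -19.5] [644.5 -23.9] [66. 64. 60.]
178 11 [636.8 -31.2] [653.7 -20.7] [644.  -23.5] [75. 73. 67.]
184 10 [636.1 -33.8] [652.6 -19.8] [641.5 -24.7] [81. 79. 68.]
190 3 [638.2 -27.5] [640.8 -25.5] [639.9 -26.7] [61. 59. 56.]
220 15 [626.3 -26.3] [666.9  13.7] [639.7  -7.5] [102.  91.  69.]
226 25 [622.7 -26.1] [666.6  16.2] [641.4  -2. ] [64. 47. 33.]
232 25 [622.5 -27.8] [669.4  15.5] [642.9  -8.8] [51. 39. 31.]
238 37 [621.9 -41.8] [668.7  15.3] [641.5  -7. ] [57. 40. 29.]
244 143 [621.5 -72.1] [667.8  16.4] [646.3 -22.6] [91. 58. 35.]
250 15 [621.1 -40.4] [664.5 -18.2] [645.7 -24.6] [40. 40. 40.]
256 19 [605.8 -25.7] [675.7 -16.1] [644.8 -21.2] [70. 66. 53.]
262 32 [602.9 -34.8] [685.1 -15.8] [646.6 -21.9] [37. 35. 29.]
```

The key hangs upright, with its socket centre near (644, -29) and the shaft at (645, -29). They're aligned, so I'll lower it.

Call:
servo_tool([
  {"x":0,"y":0,"z":-6,"yaw":0},
  {"x":0,"y":0,"z":-14,"yaw":0},
  {"x":0,"y":0,"z":-21,"yaw":0},
  {"x":0,"y":0,"z":-26,"yaw":0},
  {"x":0,"y":0,"z":-30,"yaw":0},
  {"x":0,"y":0,"z":-34,"yaw":0},
  {"x":0,"y":0,"z":-34,"yaw":0},
])

```text
time: 22.7
ee_pos: [0.6463, -0.0319, 0.2064]
tcp_rot: [-179.3, -0.1, -86.2]
wrist_force: [-0.8, -0.5, -2.1]
opening: 0.0211
```

Call:
servo_tool([
  {"x":0,"y":0,"z":-3,"yaw":0},
  {"x":0,"y":0,"z":-6,"yaw":0},
  {"x":0,"y":0,"z":-9,"yaw":0},
  {"x":0,"y":0,"z":-9,"yaw":0},
])

```text
time: 23.2
ee_pos: [0.6462, -0.0319, 0.1971]
tcp_rot: [-179.3, -0.1, -86.2]
wrist_force: [-0.3, 1.0, -3.2]
opening: 0.0214
```

Call:
servo_tool([
  {"x":0,"y":0,"z":-3,"yaw":0},
  {"x":0,"y":0,"z":-6,"yaw":0},
  {"x":0,"y":0,"z":-9,"yaw":0},
  {"x":0,"y":0,"z":-10,"yaw":0},
  {"x":0,"y":0,"z":-10,"yaw":0},
])

```text
time: 23.82
ee_pos: [0.6462, -0.0319, 0.187]
tcp_rot: [-179.3, -0.1, -86.2]
wrist_force: [0.4, -0.5, -2.4]
opening: 0.021
```

Call:
servo_tool([
  {"x":0,"y":0,"z":-1,"yaw":0},
  {"x":0,"y":0,"z":-2,"yaw":0},
  {"x":0,"y":0,"z":-2,"yaw":0},
])

```text
time: 24.2
ee_pos: [0.6462, -0.0319, 0.1855]
tcp_rot: [-179.3, -0.1, -86.2]
wrist_force: [-0.3, 0.9, 1.6]
opening: 0.0209
```

Contact came exactly at the expected height (TCP 185.5, foot at 50 mm), so the key is home. Now I'll turn it clockwise.

Call:
servo_tool([
  {"x":0,"y":0,"z":0,"yaw":-2},
  {"x":0,"y":0,"z":0,"yaw":-5},
  {"x":0,"y":0,"z":0,"yaw":-9},
  {"x":0,"y":0,"z":0,"yaw":-13},
  {"x":0,"y":0,"z":0,"yaw":-17},
  {"x":0,"y":0,"z":0,"yaw":-21},
  {"x":0,"y":0,"z":0,"yaw":-25},
  {"x":0,"y":0,"z":0,"yaw":-29},
  {"x":0,"y":0,"z":0,"yaw":-33},
  {"x":0,"y":0,"z":0,"yaw":-36},
])

```text
time: 25.45
ee_pos: [0.6463, -0.0319, 0.1855]
tcp_rot: [-179.3, -0.0, -122.4]
wrist_force: [-0.6, 0.5, -0.8]
opening: 0.0212
```

```bash
python3 - <<'E'
from crop import *
from m import *
o=get_obs();print(o['q'],o['torque'])
im,d=snap('side','s6'); crop('s6',200,400,80,280,3,'s6c')
E
```

```text
[ -2.65890471  17.11570352  16.58677223  88.859738    -0.40622698
 -60.27296884] [0.03344129 0.04340971 0.11785622]
```

View pics/s6c.png

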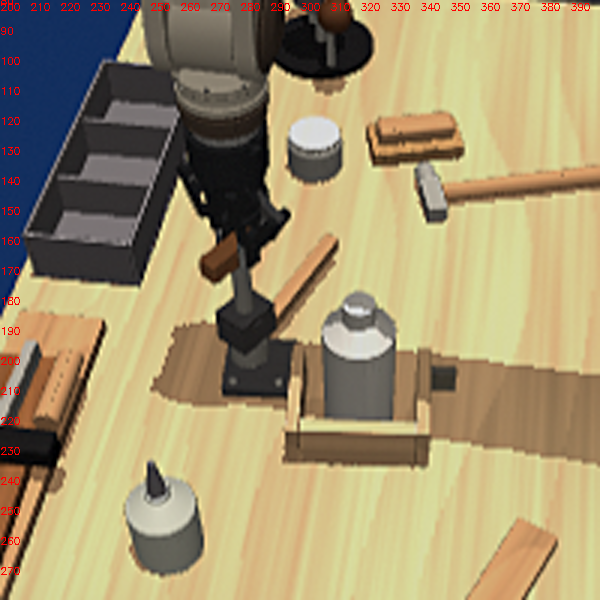

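The bar follows the key (tip at pixel (335, 237)) and the side forces are tiny, so I'll continue.

Call:
servo_tool([
  {"x":0,"y":0,"z":0,"yaw":-2},
  {"x":0,"y":0,"z":0,"yaw":-6},
  {"x":0,"y":0,"z":0,"yaw":-11},
  {"x":0,"y":0,"z":0,"yaw":-16},
  {"x":0,"y":0,"z":0,"yaw":-21},
  {"x":0,"y":0,"z":0,"yaw":-26},
  {"x":0,"y":0,"z":0,"yaw":-31},
  {"x":0,"y":0,"z":0,"yaw":-36},
  {"x":0,"y":0,"z":0,"yaw":-41},
  {"x":0,"y":0,"z":0,"yaw":-46},
  {"x":0,"y":0,"z":0,"yaw":-50},
  {"x":0,"y":0,"z":0,"yaw":-52},
])

```text
time: 27.0
ee_pos: [0.6463, -0.032, 0.1855]
tcp_rot: [-179.3, -0.1, -174.6]
wrist_force: [-0.1, -0.8, -0.1]
opening: 0.0209
```

```bash
python3 - <<'E'
from crop import *
from m import *
o=get_obs();print(o['torque'],o['tcp_rot'])
im,d=snap('side','s7'); crop('s7',200,400,80,280,3,'s7c')
c=cloud('side',d); q=reg(c,(.3,.63),(-.14,.0),(.033,.042)); print(rect(q))
l=np.polyfit(q[:,0],q[:,1],1);print(np.degrees(np.arctan(l[0])))
E
```

```text
[-0.1294617   0.10850211  0.11065059] [-1.79258338e+02 -5.15272282e-02 -1.74592731e+02]
([array([549.5, -59.2]), array([176.6,  25.9]), np.float64(19.8)], 106, np.float64(0.0361))
17.382958363834884
```

View pics/s7c.png

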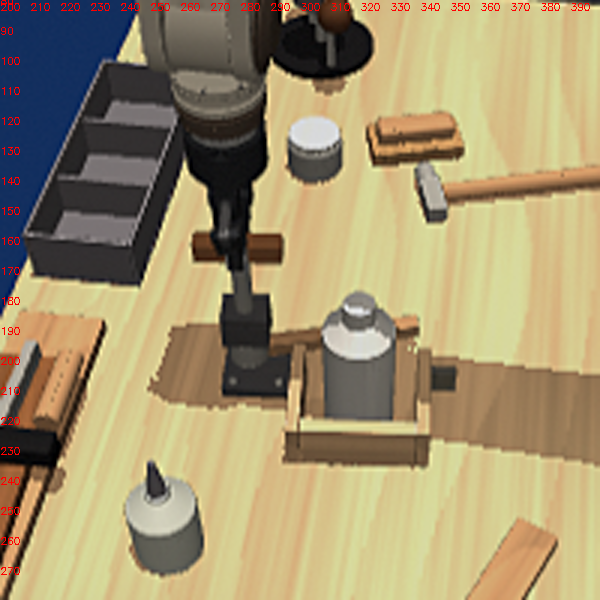

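Call:
servo_tool([
  {"x":0,"y":0,"z":0,"yaw":-2},
  {"x":0,"y":0,"z":0,"yaw":-5},
  {"x":0,"y":0,"z":0,"yaw":-8},
  {"x":0,"y":0,"z":0,"yaw":-10},
  {"x":0,"y":0,"z":0,"yaw":-10},
])

```text
time: 27.68
ee_pos: [0.6463, -0.032, 0.1855]
tcp_rot: [-179.3, -0.0, 175.3]
wrist_force: [-0.2, -0.8, 0.4]
opening: 0.0211
```

```bash
python3 - <<'E'
from crop import *
from m import *
o=get_obs();print(o['torque'],o['tcp_rot'],o['q'])
im,d=snap('side','s8'); crop('s8',260,360,170,240,6,'s8c')
c=cloud('side',d); q=reg(c,(.3,.61),(-.14,.0),(.033,.042)); print(rect(q))
# end of the bar top
e=reg(c,(.44,.49),(-.12,.0),(.033,.042));print(e[:,:2].mean(0),rect(e))
b=reg(c,(.56,.61),(-.12,.0),(.033,.042));print(b[:,:2].mean(0))
E
```

```text
[-0.07202675  0.11950508  0.10596774] [-1.79257547e+02 -4.92382293e-02  1.75333776e+02] [-2.5319466  17.83379481 17.47809545 89.72115636 -0.74010463  2.13445467]
([array([534.1, -42.5]), array([154.3,  19.2]), np.float64(6.9)], 78, np.float64(0.0362))
[ 0.47084862 -0.05057224] ([array([470.8, -51. ]), array([27.2, 16.8]), np.float64(8.7)], 36, np.float64(0.0363))
[ 0.5905521  -0.03614591]
```

View pics/s8c.png

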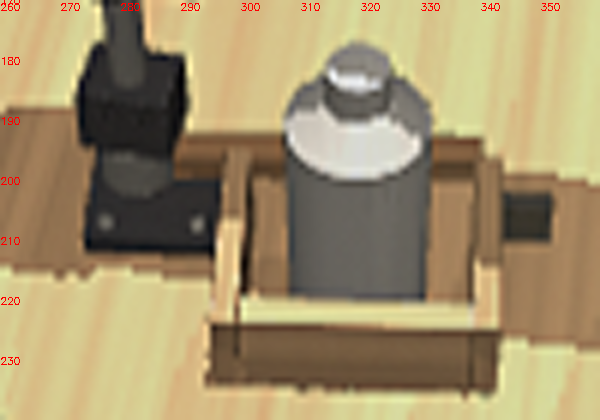

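Call:
servo_tool([
  {"x":0,"y":0,"z":0,"yaw":-1},
  {"x":0,"y":0,"z":0,"yaw":-2},
  {"x":0,"y":0,"z":0,"yaw":-2},
])

```text
time: 28.1
ee_pos: [0.6463, -0.032, 0.1855]
tcp_rot: [-179.3, -0.0, 173.3]
wrist_force: [-0.1, -0.2, -0.5]
opening: 0.0213
```

```bash
python3 - <<'E'
from m import *
o=get_obs();print(o['torque'],o['tcp_rot'])
im,d=snap('side','s9')
c=cloud('side',d); q=reg(c,(.3,.61),(-.14,.0),(.033,.042)); print(rect(q))
e=reg(c,(.44,.49),(-.12,.0),(.033,.042));print(e[:,:2].mean(0),rect(e))
b=reg(c,(.56,.61),(-.12,.0),(.033,.042));print(b[:,:2].mean(0))
E
```

```text
[-0.14363     0.08231113  0.07969954] [-1.79254519e+02 -4.93875438e-02  1.73346922e+02]
([array([535.4, -38.7]), array([150.7,  19.1]), np.float64(5.2)], 74, np.float64(0.0363))
[ 0.47336817 -0.04647524] ([array([471.9, -45.4]), array([23.2, 17.3]), np.float64(5.7)], 29, np.float64(0.0363))
[ 0.58795168 -0.03519993]
```

Call:
servo_tool([
  {"x":0,"y":0,"z":0,"yaw":-1},
  {"x":0,"y":0,"z":0,"yaw":-1},
  {"x":0,"y":0,"z":0,"yaw":1},
  {"x":0,"y":0,"z":0,"yaw":1},
])

```text
time: 28.65
ee_pos: [0.6464, -0.0319, 0.1855]
tcp_rot: [-179.3, -0.0, 174.4]
wrist_force: [0.0, -1.5, -0.6]
opening: 0.021
```

Call:
servo_tool([
  {"x":0,"y":0,"z":0,"yaw":0},
  {"x":0,"y":0,"z":0,"yaw":0},
  {"x":0,"y":0,"z":0,"yaw":0},
  {"x":0,"y":0,"z":0,"yaw":0},
  {"x":0,"y":0,"z":0,"yaw":0},
  {"x":0,"y":0,"z":0,"yaw":0},
], grip=65)

```text
time: 29.4
ee_pos: [0.6464, -0.0319, 0.1855]
tcp_rot: [-179.3, -0.0, 174.4]
wrist_force: [1.0, -0.3, 0.1]
opening: 0.0652
```

Call:
servo_tool([
  {"x":0,"y":0,"z":5,"yaw":0},
  {"x":0,"y":0,"z":14,"yaw":0},
  {"x":0,"y":0,"z":26,"yaw":0},
  {"x":0,"y":0,"z":40,"yaw":0},
  {"x":0,"y":0,"z":56,"yaw":0},
  {"x":0,"y":0,"z":74,"yaw":0},
  {"x":0,"y":0,"z":92,"yaw":0},
  {"x":0,"y":-30,"z":105,"yaw":0},
  {"x":-15,"y":-70,"z":105,"yaw":0},
  {"x":-35,"y":-115,"z":105,"yaw":0},
  {"x":-55,"y":-160,"z":105,"yaw":0},
  {"x":-75,"y":-200,"z":105,"yaw":0},
])

```text
time: 30.9
ee_pos: [0.5706, -0.2335, 0.2916]
tcp_rot: [-179.2, 0.0, 174.4]
wrist_force: [0.4, -0.9, -0.3]
opening: 0.0651
```

Call:
servo_tool([
  {"x":-40,"y":-45,"z":0,"yaw":0},
  {"x":-80,"y":-90,"z":0,"yaw":0},
  {"x":-120,"y":-130,"z":0,"yaw":0},
  {"x":-160,"y":-160,"z":0,"yaw":0},
  {"x":-200,"y":-190,"z":0,"yaw":0},
  {"x":-235,"y":-210,"z":0,"yaw":0},
  {"x":-250,"y":-220,"z":0,"yaw":0},
  {"x":-250,"y":-220,"z":0,"yaw":0},
])

```text
time: 31.9
ee_pos: [0.3202, -0.4539, 0.2922]
tcp_rot: [-179.2, 0.0, 174.3]
wrist_force: [0.1, -0.5, 0.0]
opening: 0.0647
```

```bash
python3 - <<'E'
from crop import *
from m import *
for n in('top','side'):
    im,d=snap(n,n+'F'); c=cloud(n,d); print(n)
    print('key bar',rect(reg(c,(.55,.75),(-.13,.08),(.185,.2))),'max z',reg(c,(.6,.7),(-.13,.05),(.1,.25))[:,2].max())
    print('neck',rect(reg(c,(.4,.6),(-.05,.1),(.175,.195))))
    print('gatebar',rect(reg(c,(.45,.61),(-.14,-.01),(.033,.042))))
    print('bay',rect(reg(c,(.4,.62),(-.1,.12),(.053,.064))))
    a=np.load(f'pics/{n}0.npz')['im'].astype(int)
    cv2.imwrite(f'pics/{n}diff.png',np.abs(a-im).max(2).astype(np.uint8))
crop('topF',200,420,140,260,3,'tFc')
crop('sideF',200,400,80,320,3,'sFc')
E
```

```text
top
key bar ([array([647.4, -32.5]), array([21.9, 91.2]), np.float64(84.4)], 253, np.float64(0.1938)) max z 0.20023108081713506
neck ([array([515.8,  28.9]), array([29.7, 30.3]), np.float64(51.1)], 115, np.float64(0.1844))
gatebar ([array([533. , -32.3]), array([151.6,  35.2]), np.float64(4.1)], 277, np.float64(0.0379))
bay ([array([515.7,  33. ]), array([148.7, 114.2]), np.float64(5.5)], 569, np.float64(0.0594))
side
key bar ([array([645.5, -30.1]), array([25.6, 88. ]), np.float64(84.3)], 190, np.float64(0.1913)) max z 0.19568954079358136
neck ([array([515.6,  32.8]), array([28.8, 32.1]), np.float64(7.5)], 91, np.float64(0.182))
gatebar ([array([533.7, -37.3]), array([153.4,  19.9]), np.float64(3.2)], 82, np.float64(0.0361))
bay ([array([527.1,  21.1]), array([171. , 148.9]), np.float64(5.2)], 513, np.float64(0.0579))
```

View pics/topF.png

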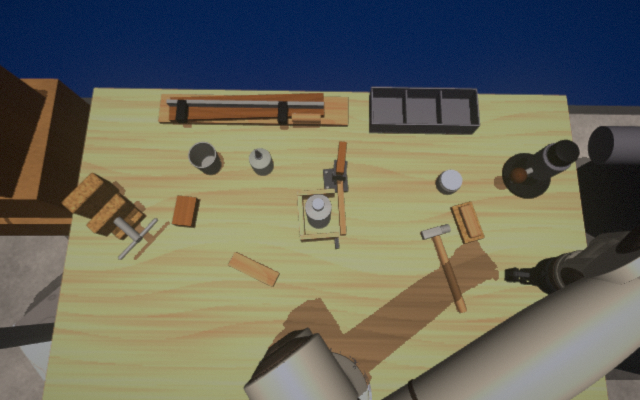

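View pics/sFc.png

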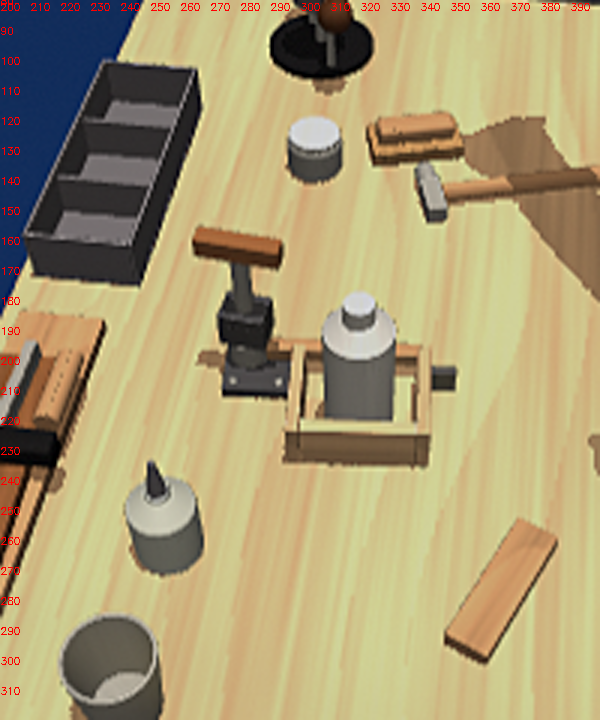

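View pics/topdiff.png

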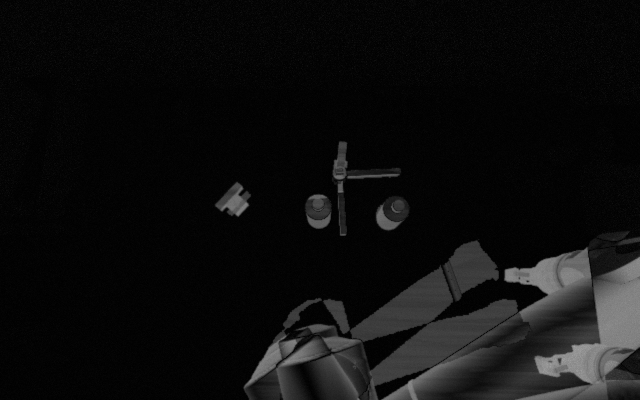

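The final views show everything in place: the tin in the bay, the bar across at pixels (342, 190-235), and the crossbar top 193.8 mm up where fully home is 194. The difference picture shows only the tin, key, gate and arm with its shadow have changed.

```bash
python3 -c "
from workcell import *
print(job_done())"
```

```text
the job is handed in; nothing more can be done
None
```

The job is done and handed in at about 32 s of the 72 s allowed. The tin is in the bay, the key is home on the shaft, and the gate is shut.

**What I did**
- **Tin:** I gripped it on the upper part of its straight wall and slid it upright into the bay. Joint 6 reached its limit 14 mm short, so I let go, turned the gripper and finished the slide.
- **Key and gate:** I lowered the key onto the shaft until it touched bottom at the expected height. I then turned it clockwise to swing the gate shut and released it.

**Last checks**
- **Tin:** it stands upright, with its axis about 51 to 55 mm beyond the mouth (37 to 63 allowed).
- **Key:** the crossbar top is at 193.8 mm in the top view, against 194 mm for fully home.
- **Gate:** the bar is within about 2° of straight across the mouth, at about 1.57 to 1.60 rad.
- **Other things on the bench:** a before-and-after difference of the top view shows that none of them moved, apart from the hammer's handle, partly under the arm's shadow.
- **Forces:** the wrist force I saw at the end of each move stayed under about 7 N.

**Disagreements:** the two cameras differed by up to about 4 mm on the tin's neck. One gate-bar outline came out too wide (35 mm instead of 18), so I used its angle only as a rough check. No check failed.

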